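Load the board curing box and start it

TASK

Take the wooden push stick out of its rest and, touching the board carrier with nothing but the stick, push the carrier through the low opening of the curing box until it is fully home against the back stop, then draw the stick out and leave it lying clear of the opening. After that slide the dust cover on the control pod fully aside, press the start button right down, and slide the cover fully shut again. Leave the bottle, the jar and the old phone where they are.

Things in the scene. Friction and masses are not known exactly. Their poses are not given: they have to be found in the camera images.
- curing_box: Fixed low white box, see-through amber roof (top z = 60 mm, x -66 to 66), aluminium feed plate before its mouth, grey control pod at its -x side. Origin at bench height under the middle of the mouth, z up. Work is fed along its -y. Feed plate flat, x -55 to 55, y 350 to 0 mm, going on as the floor inside; top z = 10 mm. Back stop's face at y = -240 mm.
- mouth (a point): Middle of the lower edge of the curing box's mouth (y = 0, z = 10 mm in its frame); axes as the box. The opening is 40 mm high (z = 10 to 50 mm, under a fixed lintel); the channel is flared, about 94 mm wide at the mouth, narrowing to 72 mm (x -36 to 36) from y = -40 mm on.
- pod_top (a point): Centre of the top of the grey control pod, at x = -115, y = -161, z = 55 mm in the curing box's frame; axes as the box. Pod: x -170 to -60, y -252 to -70 mm. It carries two 16 mm high rails along y, the start button and over it the sliding dust cover.
- carrier: Loose black flat carrier holding a green circuit board, 64 mm wide (own x), 110 mm long (own y), 19 mm high, about 0.12 kg. Origin at the centre of its underside. It lies on the feed plate with its -y end about at the mouth of the curing box; fully home its origin is at y = -185 mm in the curing box's frame.
- push_stick: Loose wooden stick, 180 mm along own x, 18 mm wide (own y), 24 mm high, 0.07 kg; its last 12 mm at +x, the nose, is a cross piece 44 mm wide. Origin: centre of its underside, nose face at x = 90, tail end at x = -90 mm. Starts in its rest, underside 8 mm above the bench. Held where the rest leaves it free it is too short to push the carrier home: lay it on the feed plate and retake it near the tail.
- stick_nose (a point): Middle of the push stick's nose face, 12 mm above the stick's underside; axes as the stick.
- stick_rest: Fixed grey rest, base 180 by 44 mm, 8 mm thick; origin on the bench under the origin of the resting stick, same axes. Two pairs of cheeks, 24 mm apart and up to 36 mm above the bench (4 mm above the stick's top), enclose the stick at own x = -94 to -34 and 41 to 71 mm: it can be gripped only between them and is lifted straight up.
- cover (a joint): Sliding dust cover on the control pod, in m: 0 = shut over the button, 0.085 = fully aside; it slides along the curing box's +y to open, with about 1.5 N of friction (a little more when moved fast), and stays where it is left. Within 15 mm of shut at the start. It is a dark 100 by 80 mm plate, 4 mm thick, top at z = 75.5 mm.
- cover_tab (a point): Top centre of the black upright tab in the middle of the dust cover: 36 mm wide (curing box's x), 12 mm thick (its y), 30 mm high above the plate, top at z = 105.5 mm; moves with the cover. Shut: at x = -115, y = -205 mm in the curing box's frame.
- start_button (a joint): Start button, travel in m: 0 = up, 0.006 = fully down; a spring pushes back with about 1 N at first and 5 N fully down.
- button_top (a point): Centre of the top of the grey round start button, 30 mm across, 68 mm above the bench when up, under the cover when that is shut; at x = -115, y = -205 mm in the curing box's frame. It is pressed straight down.
- squeeze_bottle: Bystander: white plastic bottle, 48 mm across, 100 mm tall; origin at the centre of its underside.
- flux_jar: Bystander: orange jar with a white lid, 54 mm across, 42 mm tall; origin at the centre of its underside.
- old_phone: Bystander: phone lying flat, pale grey glass face, dark edge, 72 by 146 by 9 mm; origin at the centre of its underside.
Not all that is in view belongs to the job. Of the things that look like the carrier, the middle-sized one is meant.

How it is judged (in metres and radians):
On the way, in this order (a step that is already met when the one before it is completed fails the run):
1. the carrier is pushed home: within 8 mm of the back stop, with the nose of the stick inside the opening (y of carrier in the frame of curing_box below -0.177 m and y of stick_nose in the frame of curing_box below -0.08 m), for 0.1 s.
2. the stick is drawn out of the opening, its nose before the mouth (y of stick_nose in the frame of curing_box above 0 m), for 0.1 s.
3. the dust cover is slid aside, open at least 65 mm of its 85 (value of joint cover above 0.065 m), for 0.1 s.
4. the start button is pressed at least 4.5 mm of its 6 with the cover aside and the carrier home (value of joint start_button above 0.0045 m and value of joint cover above 0.06 m and y of carrier in the frame of curing_box below -0.177 m), for 0.05 s.
At the end, for the whole second after the job is handed in: The carrier lies within 8 mm of the back stop, the cover is shut to within 5 mm, the button is up, and the push stick lies flat and at rest on the feed plate, in its rest or on the bench, with no part of its nose in the opening (y of carrier in the frame of curing_box below -0.177 m and value of joint cover below 0.005 m and value of joint start_button below 0.001 m and (y of stick_nose in the frame of curing_box above 0 m or x of stick_nose in the frame of curing_box above 0.07 m or x of stick_nose in the frame of curing_box below -0.07 m) and height (world z) of stick_nose below 0.05 m and angle between push_stick's own x axis and vertical between 1.3 and 1.84 rad and linear speed of each of push_stick, carrier below 0.02 m/s); the robot touches nothing.
It fails at once if the gripper or arm touches the carrier (contact force between any of the fingers, the arm and carrier above 0.5 N).
It fails at once if a bystander is moved more than 30 mm (distance of any of squeeze_bottle, flux_jar, old_phone from where it was at the start of the episode above 0.03 m).
It also fails if it takes over 72 s, if anything falls off the work surface, if the arm or the gripper's body presses on something with over 40 N, if the wrist force passes 120 N, or if a joint passes its speed limit or range.

ROBOT

A 6-joint arm with a two-finger parallel gripper is mounted at the origin on the work surface. World frame = base frame: x ahead of the robot, y to its left, z up, the work surface at z = 0. Lengths are in mm, angles in rad, forces in N, time in s.
With the tool pointing down it reaches from about 350 to 875 mm from the base axis. Payload 4.2 kg.
Tool frame: the origin (TCP) lies at the very end of the fingers, on their centre line; the grasp point (between the pads) lies 19 mm behind it; z points along the fingers, y is the line along which they close (so a half turn about z gives the same grasp; the last joint's range is limited). The gripper opens to 85 mm and grips with 20 to 120 N. Pads are 22 mm wide; open, the fingers measure 114 mm over their backs; the gripper's body (76 mm by 85 mm) begins 54 mm behind the grasp point. The pads swing forward as they close: fully open they stand 13 mm farther back than shut.
Start: joints at [-1.084, 0.385, 0.008, 0, -1.194, -0.259], TCP at [141.164, -608.828, 231.312] pointing down, gripper open.
Joint ranges: [-3.14, 3.14], [-1.21, 2.06], [-1.07, 1.41], [-3.16, 2.05], [-2.99, -0.16], [-3.1, 3.1]. Speed limits (rad/s): [2.79, 2.79, 3.14, 3.14, 3.14, 3.14].

INTERFACE

Orientations are given as a unit quaternion [x, y, z, w].
In Python, from bench import arm gives the robot as it stands.
- The arm moves only by the tool servo_tool, never from a script. Its argument "rows" is a list that holds one entry, the list of rows, each a list of 7 numbers: the finger opening in mm, from 0 to 85.4, then the shift along the tool's x, y, z in mm, then the turn, a rotation vector about the tool's x, y, z in rad. A call has 1 to 10 rows; each row is the pose to reach, as a shift and turn from the pose commanded when the call began, along the tool's axes at that moment; what a row does not reach only later rows make up. A row lasts 1/8 s, in which the tool goes at most 62.5 mm and 10.7 degrees, less where a joint would pass 70% of its speed; a pose out of reach is approached as far as the arm can. A call with a gripper value outside its range is refused whole. The fingers move at their own pace and stop on an object; the grip force is fixed at half the most. Time passes only in rows, so rows that repeat a pose let the fingers close. It gives the time, the measured TCP pose, the force, the opening and the grip force at its end, in the units of the state.
- arm.read_state(): the state, without advancing time (a new reading comes with each control period).
- arm.get_image(name): name is "scene" or "top" or "wrist"; returns the picture (400x640x3 uint8, red, green, blue); there is no depth.
- arm.camera_params(name): a dict with "intrinsics" (3x3 intrinsics, pixels), "R" (3x3) and "t" (3): a world point X has camera coordinates R X + t. Camera axes: x right, y down, z forward; pixel columns grow to the right and rows downward; lengths in mm; the calibration is good to about 2 mm. A picture is of the moment at which its call begins: read the wrist's pose just before it. camera_params takes no time and is no camera call; for the wrist camera it gives the pose at the moment of the call.
- arm.job_done(): hands the job in; it is judged then, once.
The state is a dict: "clock": time; "joints": joint angles; "joint_vel": joint speeds; "joint_efforts": joint torques, N m; "position": TCP position; "ee_rot": TCP orientation; "contact_force": force on the tool from outside, world axes, zero at the start; "wrist_torque": the same for the moment, N m; "gripper_width": finger opening in mm; "grasp_force": force on a finger pad.
Only numpy, scipy, OpenCV 4.12 (cv2) and the standard library are available. Lean on these libraries where they do the work, as an engineer would, in place of code of your own. Each camera call takes 0.05 s, during which the arm holds its last target. There are 200 camera calls.

## Working session

There is one attempt and no reset: what is moved stays moved. The work goes in short steps, Python scripts to look and compute and a tool call to move; the robot and the scene stay as the last step left them, time stands still between calls to the robot, and variables do not carry over. Pictures are saved under pics/ and viewed, at most 10 in all, crops included, and the job is handed in when it is done.

Besides the shell and the picture viewer there is one more tool, called after "Call:" by a JSON object that holds its "fn" and its "kwargs". servo_tool: Moves the arm, as the interface text tells. Its arguments: {"type":"object","properties":{"rows":{"type":"array"}},"required":["rows"]}

```bash
mkdir -p pics; cat > h.py <<'E'
import numpy as np, cv2
from bench import arm
def cap(n):
    p=arm.camera_params(n); im=np.array(arm.get_image(n)); return im,p
def ray(p,uv,z):
    K=np.array(p["intrinsics"]);R=np.array(p["R"]);t=np.array(p["t"]).ravel()
    d=R.T@np.linalg.inv(K)@np.array([uv[0],uv[1],1.]); c=-R.T@t
    return c+d*(z-c[2])/d[2]
def proj(p,X):
    K=np.array(p["intrinsics"]);R=np.array(p["R"]);t=np.array(p["t"]).ravel()
    q=K@(R@np.array(X,float)+t); return q[:2]/q[2]
E
python3 - <<'E'
from h import *
for n in ["scene","top"]:
    im,p=cap(n); cv2.imwrite(f"pics/{n}0.png",im[...,::-1]); np.save(f"pics/{n}0.npy",im)
    R=np.array(p["R"]);print(n,-R.T@np.array(p["t"]).ravel(),R.round(2).tolist(),np.array(p["intrinsics"])[0,0])
print(arm.read_state())
E
```

```text
scene [1192.67142887 -691.37151237  783.56243782] [[0.74, 0.68, -0.01], [0.38, -0.42, -0.82], [-0.56, 0.6, -0.57]] 426.0435490072011
top [ 328.74031422   23.4513203  1208.52960547] [[0.01, -1.0, 0.0], [-0.99, -0.01, -0.16], [0.16, 0.0, -0.99]] 484.3384856233662
{'clock': 0.1, 'joints': array([-1.08439586e+00,  3.85495978e-01,  6.78529876e-03, -4.42658156e-04,
       -1.19400212e+00, -2.58640480e-01]), 'joint_vel': array([-0.00133351, -0.00286825,  0.0035464 ,  0.00060097, -0.00136854,
        0.00088353]), 'joint_efforts': array([-9.36167125e-04, -3.93317664e+01,  1.88930404e+01,  4.19799417e+00,
       -2.60970752e-03,  1.07076596e-05]), 'position': array([ 141.05272624, -608.34946319,  230.32891112]), 'ee_rot': array([-1.13552848e-01,  9.93531474e-01,  9.67389504e-04, -1.57149044e-04]), 'contact_force': array([-0.17697033, -0.56621608, -0.45521207]), 'wrist_torque': array([-0.06039094,  0.05438095, -0.06298279]), 'grasp_force': 0.0, 'gripper_width': 85.59835784586684}
```

View pics/top0.png

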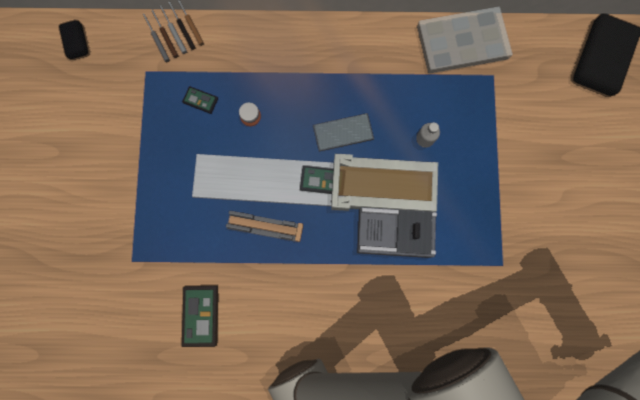

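View pics/scene0.png

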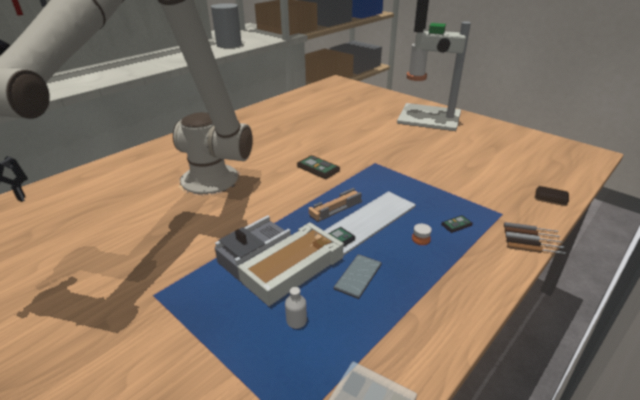

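Top view: the carrier candidates are the small one at (200,99), the one on the feed plate at (318,180) and the large one at (200,315). The middle-sized one on the plate is the one meant. The stick is at (265,227), with its nose at about (300,231). The box mouth is at about (335,182), the pod at (397,232) and the tab at (416,231). I'll check this in a close crop.

```bash
python3 - <<'E'
from h import *
im=np.load("pics/top0.npy")[145:265,185:445]
cv2.imwrite("pics/c1.png",cv2.resize(im,None,fx=3,fy=3,interpolation=cv2.INTER_CUBIC)[...,::-1])
E
```

```text
(no output)
```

View pics/c1.png

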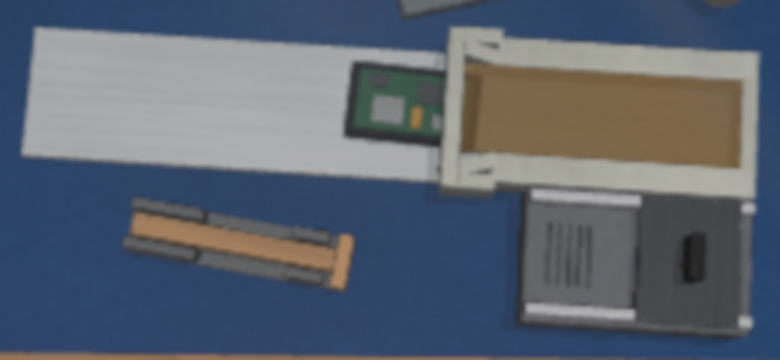

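The crop shows the carrier at (395,102), sitting skewed on the plate at the mouth. The stick nose is at (343,262) and its tail at (130,224). The tab is at (693,257), with the cover about shut. Now I'll measure these.

```bash
python3 - <<'E'
from h import *
im=np.load("pics/top0.npy");p=arm.camera_params("top");
hsv=cv2.cvtColor(im,cv2.COLOR_RGB2HSV)
H,S,V=[hsv[...,i].astype(int) for i in range(3)]
m=((S<50)&(V>140)); m[:,300:]=0; m[:,:190]=0;m[:140]=0;m[230:]=0
def pts(m):
    c=max(cv2.findContours(m.astype(np.uint8),0,1)[0],key=cv2.contourArea)[:,0].astype(float)
    return c
c=pts(m); print("plate rng",c.min(0),c.max(0))
def edge(m,cols,top):
    q=[]
    for u in cols:
        r=np.where(m[:,u])[0]; q.append((u,r.min()-.5 if top else r.max()+.5))
    return np.array(q,float)
L=[]
for top in (1,0):
    W=np.array([ray(p,q,10) for q in edge(m,range(200,296),top)])
    k=np.polyfit(W[:,1],W[:,0],1); L.append(k); print("edge x=",k)
k=(L[0]+L[1])/2; print("centerline",k,"yaw",np.arctan(-k[0]),"width",(L[0]-L[1]))
left=np.array([ray(p,(np.where(m[r,:])[0].min()-.5,r),10) for r in range(160,192)])
print("left end",left[[0,15,-1]])
w=((H<20)&(S>90)&(V>110)); w[:,:222]=0;w[:,305:]=0;w[:208]=0;w[243:]=0
c=pts(w).astype(np.float32); print("stick rect",cv2.minAreaRect(c))
ys,xs=np.where(w)
W=np.array([ray(p,q,32) for q in zip(xs,ys)])
b=xs<292
k2=np.polyfit(W[b,1],W[b,0],1);print("stick axis",k2,W[:,1].min(),W[:,1].max())
for uv,z in [((693,257),105.5),((693,236),105.5),((693,283),105.5)]:
    print(ray(p,(185+uv[0]/3,145+uv[1]/3),z))
# large mouth corners of roof z60
for uv,z in [((450,30),60),((442,187),60),((758,52),60),((754,200),60)]: print("box",ray(p,(185+uv[0]/3,145+uv[1]/3),z))
for uv in [(354,63),(346,135)]: print("car",ray(p,(185+uv[0]/3,145+uv[1]/3),29))
for n,u in [("phone",(344,132)),("jar",(249,112)),("bottle",(430,133))]: print(n,ray(p,u,20))
E
```

```text
plate rng [192. 154.] [299. 202.]
edge x= [5.18676709e-02 6.25704681e+02]
edge x= [5.67847721e-02 5.15357028e+02]
centerline [5.43262215e-02 5.70530854e+02] yaw -0.05427287095523578 width [-4.91710122e-03  1.10347654e+02]
left end [[627.350962   341.567586    10.        ]
 [588.37042581 342.09474295  10.        ]
 [547.19964571 344.99795369  10.        ]]
stick rect ((264.96527099609375, 228.11190795898438), (72.02476501464844, 16.469385147094727), 6.613460063934326)
stick axis [1.74907160e-01 4.31477932e+02] 69.6318700716291 243.94405579393148
[ 442.9940486  -196.08993334  105.5       ]
[ 459.08833543 -196.43567692  105.5       ]
[ 423.1709803  -195.66408667  105.5       ]
box [631.0034472  -11.40782263  60.        ]
box [501.78460569  -5.69452787  60.        ]
box [ 615.25652473 -261.50243662   60.        ]
box [ 493.88189702 -254.83341337   60.        ]
car [610.05322349  67.40295212  29.        ]
car [549.04137864  73.04153962  29.        ]
phone [702.02701904 -35.21361577  20.        ]
jar [752.61486814 208.35109442  20.        ]
bottle [ 701.70261741 -254.10513415   20.        ]
```

```bash
cat > plan.py <<'E'
import json,sys,os,numpy as np
# args: target list "g,x,y,z,theta_deg[,nrows]" ; 'b:' prefix = box-frame x,y
O=np.array([570.,-7.]);B=-.0543
try: O=np.array(json.load(open("box.json"))[:2]);B=json.load(open("box.json"))[2]
except Exception: pass
st=json.load(open("cmd.json")) if os.path.exists("cmd.json") else [141.164,-608.828,231.312,103.04]
def box(x,y): c,s=np.cos(B),np.sin(B); return O+[c*x-s*y,s*x+c*y]
p0=np.array(st[:3]);t0=np.radians(st[3])
R=np.array([[-np.sin(t0),np.cos(t0),0],[np.cos(t0),np.sin(t0),0],[0,0,-1]]).T
rows=[];cur=p0;th=st[3]
for a in sys.argv[1:]:
    b=a.startswith("b:");v=[float(q) for q in a.replace("b:","").split(",")]
    q=np.array(v[1:4]);
    if b:q[:2]=box(*q[:2])
    n=max(1,int(np.ceil(np.linalg.norm(q-cur)/60)),int(np.ceil(abs(v[4]-th)/10)))
    if len(v)>5:n=max(n,int(v[5]))
    for i in range(1,n+1):
        f=i/n;pp=R.T@(cur+(q-cur)*f-p0);tt=th+(v[4]-th)*f
        rows.append([v[0]]+[round(float(s),1)+0 for s in pp]+[0,0,round(float(np.radians(st[3]-tt)),3)+0])
    cur,th=q,v[4]
if len(rows)>10:print("TOO MANY",len(rows))
print(json.dumps(rows))
r=rows[min(9,len(rows)-1)]
e=p0+R@np.array(r[1:4]);json.dump([*e,st[3]-np.degrees(r[6])],open("cmd.json","w"));print(e.round(1))
E
python3 plan.py 45,400,-300,220,130 45,455,-30,190,160
```

```text
TOO MANY 12
[[45.0, -46.0, 34.6, 1.6, 0, 0, -0.067], [45.0, -92.0, 69.3, 3.2, 0, 0, -0.134], [45.0, -137.9, 103.9, 4.8, 0, 0, -0.202], [45.0, -183.9, 138.6, 6.5, 0, 0, -0.269], [45.0, -229.9, 173.2, 8.1, 0, 0, -0.336], [45.0, -275.9, 207.8, 9.7, 0, 0, -0.403], [45.0, -321.8, 242.5, 11.3, 0, 0, -0.471], [45.0, -344.7, 292.6, 17.3, 0, 0, -0.575], [45.0, -367.6, 342.7, 23.3, 0, 0, -0.68], [45.0, -390.5, 392.8, 29.3, 0, 0, -0.785], [45.0, -413.4, 443.0, 35.3, 0, 0, -0.889], [45.0, -436.3, 493.1, 41.3, 0, 0, -0.994]]
[ 433. -138.  202.]
```

Call:
{"fn": "servo_tool", "kwargs": {"rows": [[[45,-46,34.6,1.6,0,0,-0.067],[45,-92,69.3,3.2,0,0,-0.134],[45,-137.9,103.9,4.8,0,0,-0.202],[45,-183.9,138.6,6.5,0,0,-0.269],[45,-229.9,173.2,8.1,0,0,-0.336],[45,-275.9,207.8,9.7,0,0,-0.403],[45,-321.8,242.5,11.3,0,0,-0.471],[45,-344.7,292.6,17.3,0,0,-0.575],[45,-367.6,342.7,23.3,0,0,-0.68],[45,-390.5,392.8,29.3,0,0,-0.785]]]}}

```text
clock: 1.35
position: [432.8, -136.2, 201.6]
ee_rot: [-0.487, 0.874, 0.0, -0.0]
contact_force: [1.0, 0.6, 0.5]
gripper_width: 44.5
grasp_force: 0.0
```

```bash
python3 plan.py 45,459,157,160,170.1,8
```

```text
[[45.0, -33.0, 16.8, 5.3, 0, 0, -0.048], [45.0, -66.0, 33.5, 10.5, 0, 0, -0.096], [45.0, -99.0, 50.3, 15.8, 0, 0, -0.145], [45.0, -132.0, 67.1, 21.0, 0, 0, -0.193], [45.0, -165.0, 83.9, 26.3, 0, 0, -0.241], [45.0, -198.0, 100.6, 31.5, 0, 0, -0.289], [45.0, -231.0, 117.4, 36.8, 0, 0, -0.337], [45.0, -264.1, 134.2, 42.0, 0, 0, -0.385]]
[459. 157. 160.]
```

Call:
{"fn": "servo_tool", "kwargs": {"rows": [[[45,-33,16.8,5.3,0,0,-0.048],[45,-66,33.5,10.5,0,0,-0.096],[45,-99,50.3,15.8,0,0,-0.145],[45,-132,67.1,21,0,0,-0.193],[45,-165,83.9,26.3,0,0,-0.241],[45,-198,100.6,31.5,0,0,-0.289],[45,-231,117.4,36.8,0,0,-0.337],[45,-264.1,134.2,42,0,0,-0.385],[45,-264.1,134.2,42,0,0,-0.385]]]}}

```text
clock: 2.48
position: [458.7, 158.8, 159.2]
ee_rot: [-0.644, 0.765, 0.0, -0.001]
contact_force: [-0.1, 0.5, -0.2]
gripper_width: 44.9
grasp_force: 0.0
```

```bash
python3 - <<'E'
from h import *
s=arm.read_state();print(s["position"],s["ee_rot"])
im,p=cap("wrist");cv2.imwrite("pics/w1.png",im[...,::-1]);np.save("pics/w1.npy",im)
for X in [(459,157,32),(443.7,72,32),(474,242,32)]: print(proj(p,X))
E
```

```text
[458.73409913 158.83068409 159.23756683] [-6.44485766e-01  7.64616064e-01  9.15465287e-05 -6.02110386e-04]
[317.64897802 192.04700406]
[318.48339238  79.74185292]
[317.27947435 286.67952846]
```

View pics/w1.png

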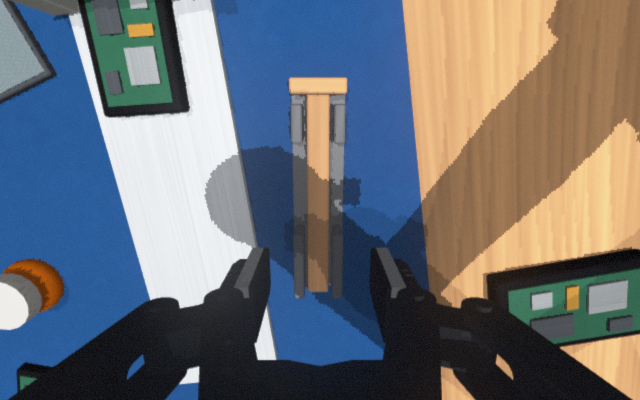

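The wrist view shows the stick centred: nose edge at (318,78), tail at (318,291). The carrier's tail edge runs from (103,116) to (188,110), and the plate edges are clear. Next I'll refine the stick, the plate line and the carrier.

```bash
python3 - <<'E'
from h import *
im=np.load("pics/w1.npy");p=arm.camera_params("wrist")
n=ray(p,(318.3,78),32);t=ray(p,(317.5,291.5),32);d=t-n
print("nose",n,"tail",t,"len",np.hypot(*d[:2]),"slope",d[0]/d[1],"ctr",(n+t)/2)
a,b=ray(p,(104,116),29),ray(p,(188,110),29);print("car",a,b)
hsv=cv2.cvtColor(im,cv2.COLOR_RGB2HSV).astype(int)
m=(hsv[...,1]<60)&(hsv[...,2]>180)
Ls=[]
for side in (0,1):
    W=[]
    for r in list(range(122,150))+list(range(195,240)):
        x=np.where(m[r,90:265])[0]+90
        W.append(ray(p,((x.min()-.5) if side==0 else x.max()+.5,r),10))
    W=np.array(W);k=np.polyfit(W[:,1],W[:,0],1);Ls.append(k);print(k,np.std(W[:,0]-np.polyval(k,W[:,1])))
k=(Ls[0]+Ls[1])/2;print("centre",k,Ls[0]-Ls[1])
E
```

```text
nose [443.13628814  69.6333066   32.        ] tail [474.41313174 245.64090521  32.        ] len 178.7649733991272 slope 0.1777016665260101 ctr [458.77470994 157.63710591  32.        ]
car [611.65550998  68.51224461  29.        ] [546.24869947  75.24208267  29.        ]
[5.53699865e-02 6.24913985e+02] 0.2498445861510504
[4.49495876e-01 4.77936816e+02] 8.725817334163407
centre [2.52432931e-01 5.51425400e+02] [ -0.39412589 146.97716907]
```

```bash
python3 plan.py 45,458.2,154.5,50,169.9,3 45,458.2,154.5,13,169.9,3 12,458.2,154.5,13,169.9,4
```

```text
[[45.0, 0.9, 0.1, 36.7, 0, 0, 0.001], [45.0, 1.8, 0.2, 73.3, 0, 0, 0.002], [45.0, 2.6, 0.4, 110.0, 0, 0, 0.003], [45.0, 2.6, 0.4, 122.3, 0, 0, 0.003], [45.0, 2.6, 0.4, 134.7, 0, 0, 0.003], [45.0, 2.6, 0.4, 147.0, 0, 0, 0.003], [12.0, 2.6, 0.4, 147.0, 0, 0, 0.003], [12.0, 2.6, 0.4, 147.0, 0, 0, 0.003], [12.0, 2.6, 0.4, 147.0, 0, 0, 0.003], [12.0, 2.6, 0.4, 147.0, 0, 0, 0.003]]
[458.2 154.6  13. ]
```

Call:
{"fn": "servo_tool", "kwargs": {"rows": [[[45,0.9,0.1,36.7,0,0,0.001],[45,1.8,0.2,73.3,0,0,0.002],[45,2.6,0.4,110,0,0,0.003],[45,2.6,0.4,122.3,0,0,0.003],[45,2.6,0.4,134.7,0,0,0.003],[45,2.6,0.4,147,0,0,0.003],[12,2.6,0.4,147,0,0,0.003],[12,2.6,0.4,147,0,0,0.003],[12,2.6,0.4,147,0,0,0.003],[12,2.6,0.4,147,0,0,0.003]]]}}

```text
clock: 3.78
position: [458.3, 154.9, 13.5]
ee_rot: [-0.642, 0.766, -0.0, 0.001]
contact_force: [0.7, 0.8, 1.7]
gripper_width: 16.8
grasp_force: 61.0
```

```bash
python3 plan.py 12,458.2,154.5,70,169.9,3 b:12,2,195,60,176.9,4 b:12,2,195,15.8,176.9,3
```

```text
[[12.0, 0.0, 0.0, -19.0, 0, 0, 0.0], [12.0, 0.0, 0.0, -38.0, 0, 0, 0.0], [12.0, 0.0, 0.0, -57.0, 0, 0, 0.0], [12.0, -13.6, -29.2, -54.5, 0, 0, -0.03], [12.0, -27.1, -58.4, -52.0, 0, 0, -0.061], [12.0, -40.7, -87.5, -49.5, 0, 0, -0.092], [12.0, -54.3, -116.7, -47.0, 0, 0, -0.122], [12.0, -54.3, -116.7, -32.3, 0, 0, -0.122], [12.0, -54.3, -116.7, -17.5, 0, 0, -0.122], [12.0, -54.3, -116.7, -2.8, 0, 0, -0.122]]
[582.6 187.6  15.8]
```

Call:
{"fn": "servo_tool", "kwargs": {"rows": [[[12,0,0,-19,0,0,0],[12,0,0,-38,0,0,0],[12,0,0,-57,0,0,0],[12,-13.6,-29.2,-54.5,0,0,-0.03],[12,-27.1,-58.4,-52,0,0,-0.061],[12,-40.7,-87.5,-49.5,0,0,-0.092],[12,-54.3,-116.7,-47,0,0,-0.122],[12,-54.3,-116.7,-32.3,0,0,-0.122],[12,-54.3,-116.7,-17.5,0,0,-0.122],[12,-54.3,-116.7,-2.8,0,0,-0.122]]]}}

```text
clock: 5.03
position: [581.2, 187.1, 14.9]
ee_rot: [-0.688, 0.726, 0.0, -0.001]
contact_force: [-16.2, 1.0, 59.8]
gripper_width: 17.0
grasp_force: 71.7
```

```bash
python3 plan.py b:12,2,195,15.8,176.9,2 b:40,2,195,15.8,176.9,3 b:40,2,195,75,176.9,2 b:40,2,272,75,176.9,2
```

```text
[[12.0, 0.0, 0.0, 0.0, 0, 0, 0.0], [12.0, 0.0, 0.0, 0.0, 0, 0, 0.0], [40.0, 0.0, 0.0, 0.0, 0, 0, 0.0], [40.0, 0.0, 0.0, 0.0, 0, 0, 0.0], [40.0, 0.0, 0.0, 0.0, 0, 0, 0.0], [40.0, 0.0, 0.0, -29.6, 0, 0, 0.0], [40.0, 0.0, 0.0, -59.2, 0, 0, 0.0], [40.0, -38.5, 0.0, -59.2, 0, 0, 0.0], [40.0, -77.0, 0.0, -59.2, 0, 0, 0.0]]
[586.8 264.4  75. ]
```

Call:
{"fn": "servo_tool", "kwargs": {"rows": [[[12,0,0,-2,0,0,0]]]}}

```text
clock: 5.15
position: [581.4, 187.3, 17.0]
ee_rot: [-0.688, 0.726, 0.0, -0.001]
contact_force: [-0.2, 0.1, -1.3]
gripper_width: 16.7
grasp_force: 61.8
```

Call:
{"fn": "servo_tool", "kwargs": {"rows": [[[12,0,0,1,0,0,0],[40,0,0,1,0,0,0],[40,0,0,1,0,0,0],[40,0,0,1,0,0,0],[40,0,0,-27.2,0,0,0],[40,0,0,-57.2,0,0,0],[40,-38.5,0,-57.2,0,0,0],[40,-77,0,-57.2,0,0,0],[40,-77,0,-57.2,0,0,0]]]}}

```text
clock: 6.28
position: [586.8, 267.0, 75.1]
ee_rot: [-0.689, 0.725, -0.0, 0.001]
contact_force: [-0.3, -0.8, -0.4]
gripper_width: 40.7
grasp_force: 0.0
```

```bash
python3 - <<'E'
from h import *
s=arm.read_state();print(s["position"],s["ee_rot"])
im,p=cap("wrist");cv2.imwrite("pics/w2.png",im[...,::-1]);np.save("pics/w2.npy",im);np.save("pics/w2p.npy",p,allow_pickle=True)
im,p=cap("top");np.save("pics/t2.npy",im)
E
```

```text
[586.77386968 266.9716464   75.07596821] [-6.88806238e-01  7.24945163e-01 -7.40450707e-05  6.86729235e-04]
```

View pics/w2.png

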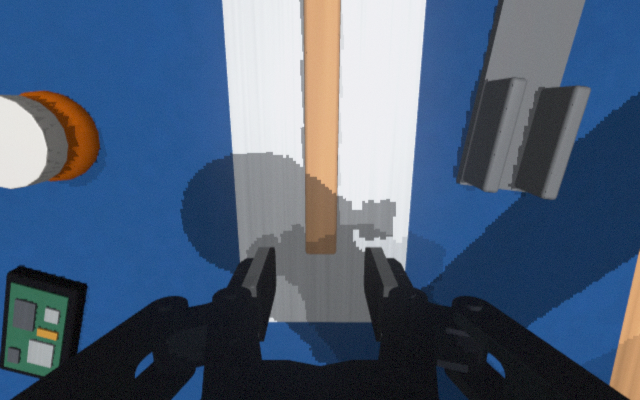

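The stick lies flat on the plate, centred, with its tail at (320,253). The plate end is at about v=322.

```bash
python3 - <<'E'
from h import *
p=arm.camera_params("wrist")
t=ray(p,(320.5,253),34);n=ray(p,(322,2),34);e=ray(p,(324,322),10)
print(t,n,(n-t)[0]/(n-t)[1],e)
c,s=np.cos(-.0543),np.sin(-.0543);O=np.array([570,-7])
for q in (t,n,e): d=q[:2]-O;print(c*d[0]+s*d[1],-s*d[0]+c*d[1])
E
python3 plan.py b:40,2,272,75,176.9
```

```text
[585.40874695 277.88349132  34.        ] [577.89505687 147.48852282  34.        ] 0.05762254605898118 [586.1762009  341.40930816  10.        ]
-0.075536651599732 285.2998902925631
-0.5011845665394548 154.6893157910086
-2.7569708308365506 348.7737298034672
[[40.0, 0.0, 0.0, 0.0, 0, 0, 0.0]]
[586.8 264.4  75. ]
```

```bash
python3 plan.py b:40,0,271,16,176.7,4 b:12,0,271,16,176.7,4 b:12,0,271,17,176.7,1
```

```text
[[40.0, 0.2, 0.5, 14.8, 0, 0, 0.001], [40.0, 0.5, 1.0, 29.5, 0, 0, 0.002], [40.0, 0.7, 1.5, 44.3, 0, 0, 0.003], [40.0, 1.0, 2.0, 59.0, 0, 0, 0.003], [12.0, 1.0, 2.0, 59.0, 0, 0, 0.003], [12.0, 1.0, 2.0, 59.0, 0, 0, 0.003], [12.0, 1.0, 2.0, 59.0, 0, 0, 0.003], [12.0, 1.0, 2.0, 59.0, 0, 0, 0.003], [12.0, 1.0, 2.0, 58.0, 0, 0, 0.003]]
[584.7 263.6  17. ]
```

Call:
{"fn": "servo_tool", "kwargs": {"rows": [[[40,0.2,0.5,14.8,0,0,0.001],[40,0.5,1,29.5,0,0,0.002],[40,0.7,1.5,44.3,0,0,0.003],[40,1,2,59,0,0,0.003],[12,1,2,59,0,0,0.003],[12,1,2,59,0,0,0.003],[12,1,2,59,0,0,0.003],[12,1,2,59,0,0,0.003],[12,1,2,58,0,0,0.003]]]}}

```text
clock: 7.5
position: [584.5, 263.7, 17.3]
ee_rot: [-0.687, 0.727, 0.0, 0.0]
contact_force: [0.1, -0.2, -1.0]
gripper_width: 16.5
grasp_force: 62.8
```

```bash
python3 plan.py b:12,0.5,235,17,176.9,2  b:12,1,150,17,176.9,8; python3 -c "
from h import *
s=arm.read_state();d=s['position'][:2]-np.array([570,-7]);c,q=np.cos(-.0543),np.sin(-.0543);print(c*d[0]+q*d[1],-q*d[0]+c*d[1])"
```

```text
[[12.0, 18.0, -0.3, 0.0, 0, 0, -0.002], [12.0, 35.9, -0.6, 0.0, 0, 0, -0.003], [12.0, 46.6, -0.7, 0.0, 0, 0, -0.003], [12.0, 57.2, -0.8, 0.0, 0, 0, -0.003], [12.0, 67.8, -0.9, 0.0, 0, 0, -0.003], [12.0, 78.4, -1.0, 0.0, 0, 0, -0.003], [12.0, 89.1, -1.1, 0.0, 0, 0, -0.003], [12.0, 99.7, -1.2, 0.0, 0, 0, -0.003], [12.0, 110.3, -1.3, 0.0, 0, 0, -0.003], [12.0, 120.9, -1.3, 0.0, 0, 0, -0.003]]
[579.1 142.8  17. ]
-0.16575140581243986 271.10545727301013
```

Call:
{"fn": "servo_tool", "kwargs": {"rows": [[[12,18,-0.3,0,0,0,-0.002],[12,35.9,-0.6,0,0,0,-0.003],[12,46.6,-0.7,0,0,0,-0.003],[12,57.2,-0.8,0,0,0,-0.003],[12,67.8,-0.9,0,0,0,-0.003],[12,78.4,-1,0,0,0,-0.003],[12,89.1,-1.1,0,0,0,-0.003],[12,99.7,-1.2,0,0,0,-0.003],[12,110.3,-1.3,0,0,0,-0.003],[12,120.9,-1.3,0,0,0,-0.003]]]}}

```text
clock: 8.75
position: [578.9, 142.2, 17.0]
ee_rot: [-0.688, 0.726, 0.0, -0.0]
contact_force: [-0.4, 0.6, -0.5]
gripper_width: 16.9
grasp_force: 62.9
```

```bash
python3 plan.py b:12,0.5,60,17,176.9,9
```

```text
[[12.0, 10.0, 0.1, 0.0, 0, 0, 0.0], [12.0, 20.0, 0.1, 0.0, 0, 0, 0.0], [12.0, 30.0, 0.2, 0.0, 0, 0, 0.0], [12.0, 40.0, 0.2, 0.0, 0, 0, 0.0], [12.0, 50.0, 0.3, 0.0, 0, 0, 0.0], [12.0, 60.0, 0.3, 0.0, 0, 0, 0.0], [12.0, 70.0, 0.4, 0.0, 0, 0, 0.0], [12.0, 80.0, 0.4, 0.0, 0, 0, 0.0], [12.0, 90.0, 0.5, 0.0, 0, 0, 0.0]]
[573.7  52.9  17. ]
```

Call:
{"fn": "servo_tool", "kwargs": {"rows": [[[12,10,0.1,0,0,0,0],[12,20,0.1,0,0,0,0],[12,30,0.2,0,0,0,0],[12,40,0.2,0,0,0,0],[12,50,0.3,0,0,0,0],[12,60,0.3,0,0,0,0],[12,70,0.4,0,0,0,0],[12,80,0.4,0,0,0,0],[12,90,0.5,0,0,0,0]]]}}

```text
clock: 9.88
position: [573.6, 52.3, 17.0]
ee_rot: [-0.688, 0.726, -0.0, 0.0]
contact_force: [-0.2, 1.1, -1.8]
gripper_width: 16.5
grasp_force: 62.9
```

```bash
python3 - <<'E'
from h import *
im,p=cap("top")
c=cv2.resize(im[145:265,185:445],None,fx=3,fy=3,interpolation=cv2.INTER_CUBIC);cv2.imwrite("pics/c3.png",c[...,::-1])
E
python3 plan.py b:12,0.5,36,17,176.9,6
```

```text
[[12.0, 4.0, 0.0, 0.0, 0, 0, 0.0], [12.0, 8.0, 0.0, 0.0, 0, 0, 0.0], [12.0, 12.0, 0.0, 0.0, 0, 0, 0.0], [12.0, 16.0, 0.0, 0.0, 0, 0, 0.0], [12.0, 20.0, 0.0, 0.0, 0, 0, 0.0], [12.0, 24.0, 0.0, 0.0, 0, 0, 0.0]]
[572.4  29.   17. ]
```

View pics/c3.png

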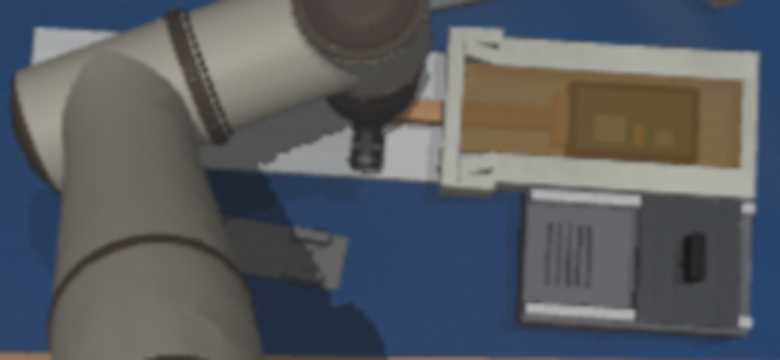

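The carrier is straight in the channel with the nose behind it at (567,122). About 24 mm remain to the back stop.

Call:
{"fn": "servo_tool", "kwargs": {"rows": [[[12,4,0,0,0,0,0],[12,8,0,0,0,0,0],[12,12,0,0,0,0,0],[12,16,0,0,0,0,0],[12,20,0,0,0,0,0],[12,22,0,0,0,0,0],[12,24,0,0,0,0,0]]]}}

```text
clock: 10.8
position: [572.3, 28.9, 17.0]
ee_rot: [-0.688, 0.726, -0.0, 0.0]
contact_force: [-0.2, 0.1, 0.1]
gripper_width: 16.4
grasp_force: 62.9
```

Call:
{"fn": "servo_tool", "kwargs": {"rows": [[[12,1,0,0,0,0,0],[12,2,0,0,0,0,0],[12,2,0,0,0,0,0]]]}}

```text
clock: 11.18
position: [572.1, 27.0, 17.0]
ee_rot: [-0.688, 0.726, -0.0, -0.0]
contact_force: [0.4, 0.2, -0.6]
gripper_width: 16.2
grasp_force: 62.9
```

Call:
{"fn": "servo_tool", "kwargs": {"rows": [[[12,1,0,0,0,0,0],[12,2,0,0,0,0,0],[12,2,0,0,0,0,0]]]}}

```text
clock: 11.55
position: [572.1, 25.0, 17.0]
ee_rot: [-0.688, 0.726, -0.0, 0.0]
contact_force: [0.7, 1.1, -0.7]
gripper_width: 16.8
grasp_force: 62.9
```

Call:
{"fn": "servo_tool", "kwargs": {"rows": [[[12,1,0,0,0,0,0],[12,2,0,0,0,0,0],[12,2,0,0,0,0,0]]]}}

```text
clock: 11.92
position: [573.1, 24.8, 17.4]
ee_rot: [-0.688, 0.726, -0.0, 0.002]
contact_force: [-0.6, 7.7, -0.6]
gripper_width: 16.8
grasp_force: 62.8
```

```bash
python3 - <<'E'
from h import *
im,p=cap("top")
O=np.array([570,-7.]);c,s=np.cos(-.0543),np.sin(-.0543)
for y in (-240,-130,-240+110):
  pass
# brown->darker carrier: profile along box centreline
def W(x,y,z): return [O[0]+c*x-s*y,O[1]+s*x+c*y,z]
g=cv2.cvtColor(im,cv2.COLOR_RGB2GRAY)
print([(y,int(np.mean([g[tuple(np.round(proj(p,W(x,y,29))[::-1]).astype(int))] for x in (-26,-10,10,26)]))) for y in range(-245,-90,5)])
cv2.imwrite("pics/c4.png",cv2.resize(im[145:265,315:445],None,fx=5,fy=5,interpolation=cv2.INTER_CUBIC)[...,::-1])
E
```

```text
[(-245, 115), (-240, 92), (-235, 77), (-230, 80), (-225, 81), (-220, 81), (-215, 82), (-210, 84), (-205, 83), (-200, 80), (-195, 80), (-190, 83), (-185, 82), (-180, 80), (-175, 84), (-170, 84), (-165, 84), (-160, 85), (-155, 84), (-150, 82), (-145, 82), (-140, 81), (-135, 75), (-130, 83), (-125, 99), (-120, 100), (-115, 101), (-110, 102), (-105, 101), (-100, 102), (-95, 100)]
```

View pics/c4.png

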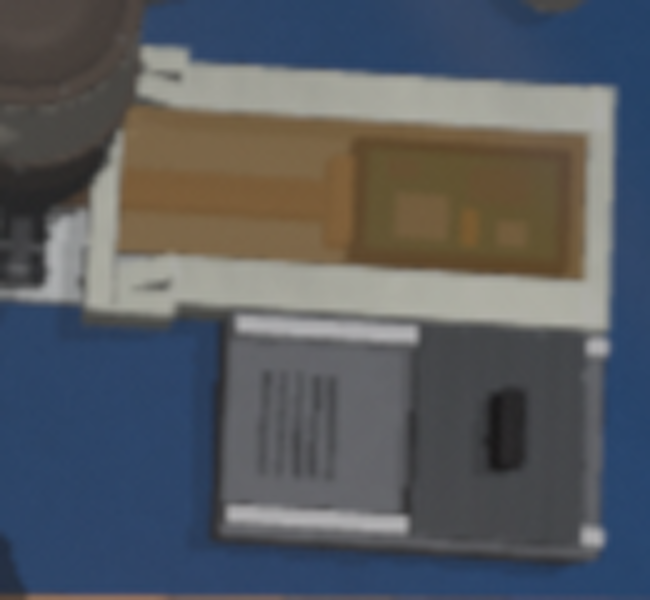

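The picture shows the carrier against the back end of the channel (carrier edges at about u=352 and 572, end wall at 583). The profile gives y -130 to -240, and the force rose to 7.7 N, so it is home. Now I draw the stick out.

```bash
python3 plan.py b:12,0.5,30,17,176.9,1 >/dev/null;  python3 plan.py b:12,0.5,45,17,176.9,1 b:12,0.5,255,17,176.9,7
```

```text
[[12.0, -15.0, 0.0, 0.0, 0, 0, 0.0], [12.0, -45.0, 0.0, 0.0, 0, 0, 0.0], [12.0, -75.0, 0.0, 0.0, 0, 0, 0.0], [12.0, -105.0, 0.0, 0.0, 0, 0, 0.0], [12.0, -135.0, 0.0, 0.0, 0, 0, 0.0], [12.0, -165.0, 0.0, 0.0, 0, 0, 0.0], [12.0, -195.0, -0.1, 0.0, 0, 0, 0.0], [12.0, -225.0, -0.1, 0.0, 0, 0, 0.0]]
[584.4 247.6  17. ]
```

Call:
{"fn": "servo_tool", "kwargs": {"rows": [[[12,-15,0,0,0,0,0],[12,-45,0,0,0,0,0],[12,-75,0,0,0,0,0],[12,-105,0,0,0,0,0],[12,-135,0,0,0,0,0],[12,-165,0,0,0,0,0],[12,-195,-0.1,0,0,0,0],[12,-225,-0.1,0,0,0,0],[12,-225,-0.1,0,0,0,0]]]}}

```text
clock: 13.1
position: [584.2, 249.9, 16.9]
ee_rot: [-0.689, 0.725, -0.0, 0.0]
contact_force: [-0.7, 0.0, -1.5]
gripper_width: 16.6
grasp_force: 62.9
```

```bash
python3 plan.py b:12,0.5,255,16.5,176.9,1 b:40,0.5,255,16.5,176.9,4 b:40,0.5,255,150,176.9,4
```

```text
[[12.0, 0.0, 0.0, 0.5, 0, 0, 0.0], [40.0, 0.0, 0.0, 0.5, 0, 0, 0.0], [40.0, 0.0, 0.0, 0.5, 0, 0, 0.0], [40.0, 0.0, 0.0, 0.5, 0, 0, 0.0], [40.0, 0.0, 0.0, 0.5, 0, 0, 0.0], [40.0, 0.0, 0.0, -32.9, 0, 0, 0.0], [40.0, 0.0, 0.0, -66.2, 0, 0, 0.0], [40.0, 0.0, 0.0, -99.6, 0, 0, 0.0], [40.0, 0.0, 0.0, -133.0, 0, 0, 0.0]]
[584.4 247.6 150. ]
```

Call:
{"fn": "servo_tool", "kwargs": {"rows": [[[12,0,0,0.5,0,0,0],[40,0,0,0.5,0,0,0],[40,0,0,0.5,0,0,0],[40,0,0,0.5,0,0,0],[40,0,0,0.5,0,0,0],[40,0,0,-32.9,0,0,0],[40,0,0,-66.2,0,0,0],[40,0,0,-99.6,0,0,0],[40,0,0,-133,0,0,0]]]}}

```text
clock: 14.22
position: [584.1, 247.6, 151.1]
ee_rot: [-0.688, 0.726, 0.0, -0.0]
contact_force: [0.2, 0.7, -0.1]
gripper_width: 40.1
grasp_force: 0.0
```

```bash
python3 plan.py b:0,-60,20,160,176.9 b:0,-115,-228,150,176.9 
```

```text
[[0.0, 47.0, 12.1, -2.0, 0, 0, 0.0], [0.0, 94.0, 24.2, -4.0, 0, 0, 0.0], [0.0, 141.0, 36.3, -6.0, 0, 0, 0.0], [0.0, 188.0, 48.5, -8.0, 0, 0, 0.0], [0.0, 235.0, 60.6, -10.0, 0, 0, 0.0], [0.0, 284.6, 71.6, -8.0, 0, 0, 0.0], [0.0, 334.2, 82.6, -6.0, 0, 0, 0.0], [0.0, 383.8, 93.6, -4.0, 0, 0, 0.0], [0.0, 433.4, 104.6, -2.0, 0, 0, 0.0], [0.0, 483.0, 115.6, 0.0, 0, 0, 0.0]]
[ 442.8 -228.4  150. ]
```

Call:
{"fn": "servo_tool", "kwargs": {"rows": [[[0,47,12.1,-2,0,0,0],[0,94,24.2,-4,0,0,0],[0,141,36.3,-6,0,0,0],[0,188,48.5,-8,0,0,0],[0,235,60.6,-10,0,0,0],[0,284.6,71.6,-8,0,0,0],[0,334.2,82.6,-6,0,0,0],[0,383.8,93.6,-4,0,0,0],[0,433.4,104.6,-2,0,0,0],[0,483,115.6,0,0,0,0]]]}}

```text
clock: 15.48
position: [442.1, -229.9, 150.3]
ee_rot: [-0.688, 0.726, -0.0, 0.0]
contact_force: [0.8, -0.6, 0.5]
gripper_width: 0.0
grasp_force: 0.0
```

```bash
python3 - <<'E'
from h import *
s=arm.read_state();print(s["position"])
im,p=cap("wrist");cv2.imwrite("pics/w5.png",im[...,::-1]);np.save("pics/w5.npy",im)
O=np.array([570,-7.]);c,s=np.cos(-.0543),np.sin(-.0543)
def W(x,y,z): return [O[0]+c*x-s*y,O[1]+s*x+c*y,z]
print("pred tab top @cover9",[proj(p,W(-115+i,-196+j,105.5)).round() for i in(-18,18) for j in (-6,6)])
im,p=cap("top");g=im[185:216,200:330]
h=cv2.cvtColor(im,cv2.COLOR_RGB2HSV).astype(int);m=(h[...,0]<20)&(h[...,1]>90)&(h[...,2]>110);m[:150]=0;m[208:]=0;m[:,190:];m[:,:190]=0;m[:,335:]=0
ys,xs=np.where(m);i=xs.argmax()
print("stick px",xs.min(),xs.max(),ys.min(),ys.max());print(ray(p,(xs.max()+.5,np.median(ys[xs>xs.max()-3])),34))
E
```

```text
[ 442.14733164 -229.86187782  150.31329674]
pred tab top @cover9 [array([347., 272.]), array([346., 289.]), array([288., 272.]), array([288., 289.])]
stick px 224 295 172 187
[575.6736764   85.25784554  34.        ]
```

View pics/w5.png

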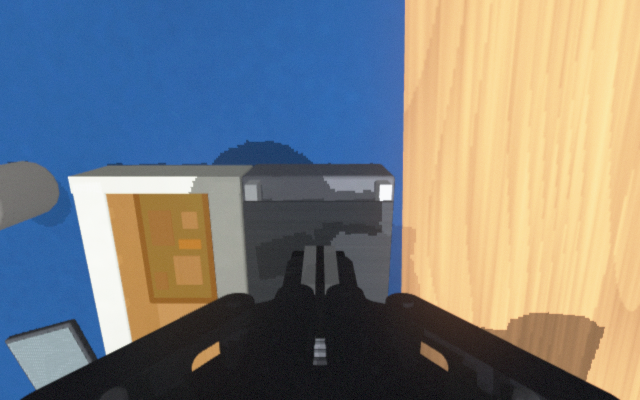

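The fingers are centred over the pod behind the tab, which they hide. The cover's back edge is at v≈201, and the stick nose is well out at y≈+85. Next I descend and slide the cover open.

```bash
python3 plan.py b:0,-115,-229,84,176.9,4; python3 plan.py b:0,-115,-140,84,176.9,9
```

```text
[[0.0, 0.3, 0.0, 16.5, 0, 0, 0.0], [0.0, 0.5, 0.0, 33.0, 0, 0, 0.0], [0.0, 0.8, 0.0, 49.5, 0, 0, 0.0], [0.0, 1.0, 0.0, 66.0, 0, 0, 0.0]]
[ 442.7 -229.4   84. ]
[[0.0, -9.9, 0.0, 0.0, 0, 0, 0.0], [0.0, -19.8, 0.0, 0.0, 0, 0, 0.0], [0.0, -29.7, 0.0, 0.0, 0, 0, 0.0], [0.0, -39.5, 0.0, 0.0, 0, 0, 0.0], [0.0, -49.4, 0.0, 0.0, 0, 0, 0.0], [0.0, -59.3, 0.0, 0.0, 0, 0, 0.0], [0.0, -69.2, 0.0, 0.0, 0, 0, 0.0], [0.0, -79.1, 0.0, 0.0, 0, 0, 0.0], [0.0, -89.0, 0.0, 0.0, 0, 0, 0.0]]
[ 447.6 -140.5   84. ]
```

Call:
{"fn": "servo_tool", "kwargs": {"rows": [[[0,0.3,0,16.5,0,0,0],[0,0.5,0,33,0,0,0],[0,0.8,0,49.5,0,0,0],[0,1,0,66,0,0,0]]]}}

```text
clock: 16.08
position: [442.9, -228.9, 83.7]
ee_rot: [-0.688, 0.726, -0.0, 0.0]
contact_force: [0.7, -0.6, 0.7]
gripper_width: -0.1
grasp_force: 0.0
```

Call:
{"fn": "servo_tool", "kwargs": {"rows": [[[0,-9.9,0,0,0,0,0],[0,-19.8,0,0,0,0,0],[0,-29.7,0,0,0,0,0],[0,-39.5,0,0,0,0,0],[0,-49.4,0,0,0,0,0],[0,-59.3,0,0,0,0,0],[0,-69.2,0,0,0,0,0],[0,-79.1,0,0,0,0,0],[0,-89,0,0,0,0,0]]]}}

```text
clock: 17.2
position: [447.8, -139.8, 84.1]
ee_rot: [-0.688, 0.726, -0.0, 0.0]
contact_force: [-0.4, -2.1, 1.3]
gripper_width: 0.2
grasp_force: 0.9
```

Friction is felt. I push the rest in small steps until the stop.

Call:
{"fn": "servo_tool", "kwargs": {"rows": [[[0,-1.5,0,0,0,0,0],[0,-3,0,0,0,0,0],[0,-3,0,0,0,0,0]]]}}

```text
clock: 17.58
position: [447.3, -137.3, 83.8]
ee_rot: [-0.688, 0.726, 0.0, -0.0]
contact_force: [-0.9, -0.4, 0.4]
gripper_width: -0.2
grasp_force: 0.0
```

Call:
{"fn": "servo_tool", "kwargs": {"rows": [[[0,-1,0,0,0,0,0],[0,-2,0,0,0,0,0],[0,-2,0,0,0,0,0]]]}}

```text
clock: 17.95
position: [447.3, -137.1, 83.8]
ee_rot: [-0.688, 0.726, -0.0, -0.001]
contact_force: [0.9, -10.9, -2.2]
gripper_width: 0.1
grasp_force: 5.0
```

```bash
python3 plan.py b:0,-115,-135,84,176.9,1 >/dev/null; python3 plan.py b:0,-115,-205,84,176.9,3 b:0,-115,-205,70,176.9,2 b:0,-115,-205,62,176.9,3 b:0,-115,-205,61,176.9,2
```

```text
[[0.0, 23.3, 0.0, 0.0, 0, 0, 0.0], [0.0, 46.7, 0.0, 0.0, 0, 0, 0.0], [0.0, 70.0, 0.0, 0.0, 0, 0, 0.0], [0.0, 70.0, 0.0, 7.0, 0, 0, 0.0], [0.0, 70.0, 0.0, 14.0, 0, 0, 0.0], [0.0, 70.0, 0.0, 16.7, 0, 0, 0.0], [0.0, 70.0, 0.0, 19.3, 0, 0, 0.0], [0.0, 70.0, 0.0, 22.0, 0, 0, 0.0], [0.0, 70.0, 0.0, 22.5, 0, 0, 0.0], [0.0, 70.0, 0.0, 23.0, 0, 0, 0.0]]
[ 444.  -205.4   61. ]
```

Call:
{"fn": "servo_tool", "kwargs": {"rows": [[[0,23.3,0,0,0,0,0],[0,46.7,0,0,0,0,0],[0,70,0,0,0,0,0],[0,70,0,7,0,0,0],[0,70,0,14,0,0,0],[0,70,0,16.7,0,0,0],[0,70,0,19.3,0,0,0],[0,70,0,22,0,0,0],[0,70,0,22.5,0,0,0],[0,70,0,23,0,0,0]]]}}

```text
clock: 19.2
position: [443.4, -204.9, 61.9]
ee_rot: [-0.688, 0.726, 0.001, -0.0]
contact_force: [-4.5, 4.9, 14.2]
gripper_width: 0.2
grasp_force: 6.6
```

```bash
python3 plan.py b:0,-115,-205,75,176.9,1 b:0,-115,-205,125,176.9,1 b:0,-115,-90,125,176.9,3 b:0,-115,-90,84,176.9,3; python3 plan.py b:0,-115,-182,84,176.9,10
```

```text
[[0.0, 0.0, 0.0, -14.0, 0, 0, 0.0], [0.0, 0.0, 0.0, -64.0, 0, 0, 0.0], [0.0, -38.3, 0.0, -64.0, 0, 0, 0.0], [0.0, -76.6, 0.0, -64.0, 0, 0, 0.0], [0.0, -115.0, 0.0, -64.0, 0, 0, 0.0], [0.0, -115.0, 0.0, -50.3, 0, 0, 0.0], [0.0, -115.0, 0.0, -36.7, 0, 0, 0.0], [0.0, -115.0, 0.0, -23.0, 0, 0, 0.0]]
[450.3 -90.6  84. ]
[[0.0, 9.2, 0.0, 0.0, 0, 0, 0.0], [0.0, 18.4, 0.0, 0.0, 0, 0, 0.0], [0.0, 27.6, 0.0, 0.0, 0, 0, 0.0], [0.0, 36.8, 0.0, 0.0, 0, 0, 0.0], [0.0, 46.0, 0.0, 0.0, 0, 0, 0.0], [0.0, 55.2, 0.0, 0.0, 0, 0, 0.0], [0.0, 64.4, 0.0, 0.0, 0, 0, 0.0], [0.0, 73.6, 0.0, 0.0, 0, 0, 0.0], [0.0, 82.8, 0.0, 0.0, 0, 0, 0.0], [0.0, 92.0, 0.0, 0.0, 0, 0, 0.0]]
[ 445.3 -182.5   84. ]
```

Call:
{"fn": "servo_tool", "kwargs": {"rows": [[[0,0,0,-14,0,0,0],[0,0,0,-64,0,0,0],[0,0,0,-64,0,0,0],[0,-38.3,0,-64,0,0,0],[0,-76.6,0,-64,0,0,0],[0,-115,0,-64,0,0,0],[0,-115,0,-50.3,0,0,0],[0,-115,0,-36.7,0,0,0],[0,-115,0,-23,0,0,0]]]}}

```text
clock: 20.32
position: [449.7, -91.2, 82.7]
ee_rot: [-0.687, 0.726, 0.0, -0.0]
contact_force: [-0.5, 0.3, 0.6]
gripper_width: 0.1
grasp_force: 0.0
```

Call:
{"fn": "servo_tool", "kwargs": {"rows": [[[0,9.2,0,0,0,0,0],[0,18.4,0,0,0,0,0],[0,27.6,0,0,0,0,0],[0,36.8,0,0,0,0,0],[0,46,0,0,0,0,0],[0,55.2,0,0,0,0,0],[0,64.4,0,0,0,0,0],[0,73.6,0,0,0,0,0],[0,82.8,0,0,0,0,0],[0,92,0,0,0,0,0]]]}}

```text
clock: 21.58
position: [445.3, -183.1, 84.1]
ee_rot: [-0.688, 0.726, -0.0, 0.0]
contact_force: [-0.2, 2.4, 1.4]
gripper_width: 0.6
grasp_force: 0.9
```

Call:
{"fn": "servo_tool", "kwargs": {"rows": [[[0,2,0,0,0,0,0],[0,4,0,0,0,0,0],[0,5,0,0,0,0,0],[0,5,0,0,0,0,0]]]}}

```text
clock: 22.08
position: [445.1, -187.4, 84.0]
ee_rot: [-0.688, 0.726, -0.0, 0.0]
contact_force: [-0.7, -0.2, 0.1]
gripper_width: -0.2
grasp_force: 0.0
```

Call:
{"fn": "servo_tool", "kwargs": {"rows": [[[0,1,0,0,0,0,0],[0,2,0,0,0,0,0],[0,2,0,0,0,0,0]]]}}

```text
clock: 22.45
position: [445.0, -188.4, 84.0]
ee_rot: [-0.688, 0.726, 0.0, 0.001]
contact_force: [0.8, 7.1, 0.2]
gripper_width: -0.1
grasp_force: 3.5
```

The cover is at its stop, so it is shut. Now I retreat and check.

Call:
{"fn": "servo_tool", "kwargs": {"rows": [[[0,-8,0,0,0,0,0],[0,-16,0,0,0,0,0],[0,-16,0,-50,0,0,0],[0,-16,0,-100,0,0,0],[0,0,50,-130,0,0,0],[0,50,80,-130,0,0,0],[0,100,100,-130,0,0,0],[0,150,100,-130,0,0,0],[0,150,100,-130,0,0,0]]]}}

```text
clock: 23.58
position: [336.2, -336.0, 213.6]
ee_rot: [-0.686, 0.728, 0.0, -0.0]
contact_force: [0.1, 1.4, -0.8]
gripper_width: -0.0
grasp_force: 0.0
```

```bash
python3 - <<'E'
from h import *
im,p=cap("top")
cv2.imwrite("pics/c6.png",cv2.resize(im[90:270,185:450],None,fx=3,fy=3,interpolation=cv2.INTER_CUBIC)[...,::-1])
E
```

```text
(no output)
```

View pics/c6.png

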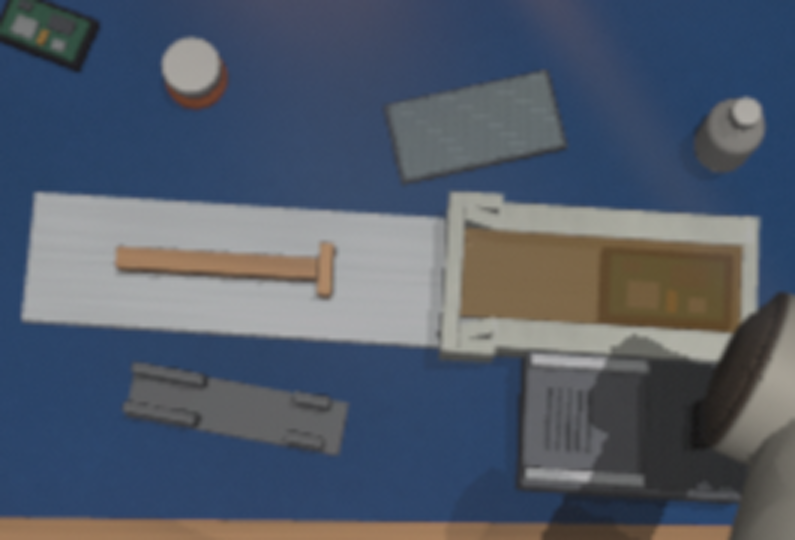

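The stick lies flat on the plate with its nose at (326,270), clear of the mouth at (450,270). The carrier is home at (668,288), the bystanders are unmoved and the robot is touching nothing. I'm handing in.

```bash
python3 -c "
from bench import arm
print(arm.job_done())"
```

```text
the job is handed in; nothing more can be done
None
```

I handed the job in at about 24 s on the clock: the carrier is home, the stick lies on the feed plate clear of the mouth, the button was pressed right down and the cover is shut again; no verdict came back.

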